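Put two microscope objectives away in the desiccator

TASK

Put the two spare microscope objectives away dry: set the desiccant tin on the floor of the white desiccator, lay the perforated plate level on the ledge above it, stand both objectives upright on the plate, well inside its edge, and close the desiccator with its clear lid, centred and flat on the flange. Do not knock over the objectives or the two small bottles that stand among them, and leave the bottles where they are.

Things in the scene. Friction and masses are not known exactly. Their poses are not given: they have to be found in the camera images.
- desiccator: Fixed white round open plastic bowl, 182 mm across its flange, 60 mm high. Origin: centre of its underside; z up; yaw means nothing. Inner floor at z = 6 mm; lower chamber 132 mm across; the ledge for the plate is at z = 40 mm; above it the wall widens from 150 mm across to 158 mm at the mouth. Flat flange, 160 to 182 mm across, top at z = 60 mm.
- lid: Clear domed lid, 182 mm across its flat rim, 87 mm high over all, 0.25 kg, lying rim down. Origin: centre of the rim's underside; z up. The dome is 166 mm across (159 inside) up to 36 mm, 56 mm high in the middle, about 50 mm of room inside. Grey round knob on top in the centre, 26 mm across from z = 67 to 84 mm, waist 23 mm across at z = 60 to 64 mm.
- plate: Round perforated bare metal plate, 142 mm across, 5 mm thick, 0.20 kg, lying flat. Origin: centre of its underside; z up. In its centre a round steel lifting post, 12 mm thick, up to z = 37 mm (20 mm collar at its foot up to z = 8 mm, slightly thicker tip). It enters the desiccator's mouth with 8 mm to spare all round, about 4 mm at the ledge.
- desiccant_tin: Sealed flat round bare metal tin, 48 mm across and 28 mm high, 0.09 kg, with rings of small vent holes and a small round amber window in its top. Origin: centre of its underside; z up.
- objective_10x: The shorter microscope objective, white and chrome, blunt, 26 mm across at the lower ring and 38 mm high, 0.11 kg, standing on its thread end. Origin: centre of its underside; z up. Take it round its lower half.
- objective_20x: The longer microscope objective, white and chrome, tapering to the top, 26 mm across at the lower ring and 46 mm high, 0.11 kg, standing on its thread end. Origin: centre of its underside; z up. Take it round its lower half.
- oil_bottle: Small brown bottle with a black cap, 25 mm across and 62 mm high, upright among the other things; to be left alone. Origin: centre of its underside; z up.
- mountant: Small white bottle with a green cap, 23 mm across and 50 mm high, upright among the other things; to be left alone. Origin: centre of its underside; z up.
There are look-alikes about, which are no part of the job. What is shaped like the objective_10x but pink is not meant.

How it is judged (in metres and radians):
On the way, in this order (a step that is already met when the one before it is completed fails the run):
1. the desiccant tin stands on the desiccator's floor, let go (z of desiccant_tin in the frame of desiccator between 0.003 and 0.009 m and horizontal distance between desiccant_tin and desiccator below 0.045 m and angle between desiccant_tin's own z axis and vertical below 0.06 rad and contact force between the fingers and desiccant_tin below 0.1 N), for 0.2 s.
2. the plate lies level on the ledge above the tin, let go (z of desiccant_tin in the frame of desiccator between 0.003 and 0.009 m and horizontal distance between desiccant_tin and desiccator below 0.045 m and angle between desiccant_tin's own z axis and vertical below 0.06 rad and z of plate in the frame of desiccator between 0.037 and 0.043 m and horizontal distance between plate and desiccator below 0.008 m and angle between plate's own z axis and vertical below 0.04 rad and contact force between the fingers and plate below 0.1 N), for 0.2 s.
3. both objectives stand upright on the plate, let go (z of plate in the frame of desiccator between 0.037 and 0.043 m and horizontal distance between plate and desiccator below 0.008 m and angle between plate's own z axis and vertical below 0.04 rad and z of objective_10x in the frame of plate between 0.002 and 0.008 m and horizontal distance between each of objective_10x, objective_20x and plate below 0.055 m and angle between each of objective_10x, objective_20x's own z axis and vertical below 0.08 rad and z of objective_20x in the frame of plate between 0.002 and 0.008 m and contact force between the fingers and objective_10x below 0.1 N and contact force between the fingers and objective_20x below 0.1 N), for 0.2 s.
4. the lid lies centred and flat on the flange (z of plate in the frame of desiccator between 0.037 and 0.043 m and horizontal distance between each of plate, lid and desiccator below 0.008 m and angle between each of plate, lid's own z axis and vertical below 0.04 rad and z of objective_10x in the frame of plate between 0.002 and 0.008 m and horizontal distance between each of objective_10x, objective_20x and plate below 0.055 m and angle between each of objective_10x, objective_20x's own z axis and vertical below 0.08 rad and z of objective_20x in the frame of plate between 0.002 and 0.008 m and z of lid in the frame of desiccator between 0.057 and 0.063 m), for 0.2 s.
At the end, for the whole second after the job is handed in: Tin upright on the inner floor, plate on the ledge, both objectives upright on the plate (axes within 55 mm of its centre), lid on the flange; heights within 3 mm, plate and lid centred within 8 mm, tilts under 0.04 rad (tin 0.06, objectives 0.08); all released and at rest (all of step 4 and z of desiccant_tin in the frame of desiccator between 0.003 and 0.009 m and horizontal distance between desiccant_tin and desiccator below 0.045 m and angle between desiccant_tin's own z axis and vertical below 0.06 rad and linear speed of each of desiccant_tin, plate, objective_10x, objective_20x, lid below 0.02 m/s); the robot touches nothing.
It fails at once if an objective is knocked over (angle between any of objective_10x, objective_20x's own z axis and vertical above 0.8 rad).
It fails at once if one of the two small bottles is knocked over or shifted by more than 20 mm (angle between any of oil_bottle, mountant's own z axis and vertical above 0.5 rad or distance of any of oil_bottle, mountant from where it was at the start of the episode above 0.02 m).
It also fails if it takes over 122 s, if anything falls off the work surface, if the arm or the gripper's body presses on something with over 40 N, if the wrist force passes 120 N, or if a joint passes its speed limit or range.

ROBOT

A 7-joint arm with a two-finger parallel gripper is mounted at the origin on a cart in front of the work surface, level with it; the furniture and walls round the work are solid. World frame = base frame: x ahead of the robot, y to its left, z up, the work surface at z = 0. Lengths are in m, angles in degrees, forces in N, time in s.
With the tool pointing down it reaches from about 0.425 to 0.875 m from the base axis. Payload 4.7 kg.
Tool frame: the origin (TCP) lies at the very end of the fingers, on their centre line; the grasp point (between the pads) lies 19 mm behind it; z points along the fingers, y is the line along which they close (so a half turn about z gives the same grasp; the last joint's range is limited). The gripper opens to 87 mm and grips with 3 to 60 N. Pads are 19 mm wide; open, the fingers measure 117 mm over their backs; the gripper's body (75 mm by 190 mm) begins 51 mm behind the grasp point.
Start: joints at [75.808, 18.392, -4.016, 83.108, 1.295, 78.541, -3.26], TCP at [0.168, -0.628, 0.223] pointing down, gripper open.
Joint ranges: [-163.93, 163.93], [-17.29, 119.83], [-79.2, 71.16], [3.27, 140.29], [-89.18, 269.18], [5.43, 117.66], [-154.24, 154.24]. Speed limits (degrees/s): [147.25, 147.25, 180, 180, 180, 180, 180].

INTERFACE

Orientations are given as [roll, pitch, yaw] about the fixed x, y, z axes, in that order (R = Rz(yaw) Ry(pitch) Rx(roll)).
In Python, from station import env gives the robot as it stands.
- The arm moves only by the tool arm_command, never from a script. Its argument "plan" is a list of rows, each a list of 7 numbers: the opening, from 0 (shut) to 1 (fully open), then the shift along the world's x, y, z in units of 30 mm (1.0 is 30 mm), then the turn, a rotation vector about the world's x, y, z in units of 6 degrees (1.0 is 6 degrees). In form: [[claw, dx, dy, dz, rx, ry, rz], ...]. A call has 1 to 8 rows; each row shifts and turns the commanded pose from where the row before left it; what a row does not reach is not made up. A row lasts 1/10 s, in which the tool goes at most 50 mm and 8.59 degrees, less where a joint would pass 70% of its speed; a pose out of reach is approached as far as the arm can. A call is refused whole if a number of a shift passes 1 or a number of a turn 1, either way. A call with a gripper value outside its range is refused whole. The fingers move at their own pace and stop on an object; "grip_force" is the grip in N (left out, the last holds). Time passes only in rows, so rows that do not move let the fingers close. It gives the time, the measured TCP pose, the force, the opening and the grip force at its end, in the units of the state.
- env.get_obs(): the state, without advancing time (a new reading comes with each control period).
- env.camera(name): name is "scene" or "top" or "wrist"; returns a dict with "image" (384x512x3 uint8, red, green, blue), "K" (3x3 intrinsics, pixels), "rvec" (rotation vector, rad) and "tvec" (3), from world to camera coordinates, as OpenCV has them. Camera axes: x right, y down, z forward; pixel columns grow to the right and rows downward; lengths in m; the calibration is good to about 2 mm. A picture is of the moment at which its call begins. There is no depth.
- env.finish_job(): hands the job in; it is judged then, once.
The state is a dict: "time_s": time; "joint_positions": joint angles; "joint_vel": joint speeds; "joint_efforts": joint torques, N m; "position": TCP position; "orientation": TCP orientation; "contact_force": force on the tool from outside, world axes, zero at the start; "torque": the same for the moment, N m; "opening": finger opening in m; "finger_force": force on a finger pad.
Only numpy, scipy, OpenCV 4.12 (cv2) and the standard library are available. Lean on these libraries where they do the work, as an engineer would, in place of code of your own. Each camera call takes 0.05 s, during which the arm holds its last target. There are 200 camera calls.

## Working session

There is one attempt and no reset: what is moved stays moved. The work goes in short steps, Python scripts to look and compute and a tool call to move; the robot and the scene stay as the last step left them, time stands still between calls to the robot, and variables do not carry over. Pictures are saved under pics/ and viewed, at most 14 in all, crops included, and the job is handed in when it is done.

Besides the shell and the picture viewer there is one more tool, called after ">>>" as a command line: name --pt "numbers of a row" for each row, then --argument value for the rest. arm_command: Moves the arm, as the interface text tells. Its arguments: {"type":"object","properties":{"plan":{"type":"array","items":{"type":"array","items":{"type":"number"}}},"grip_force":{"type":"number"}},"required":["plan"]}

```bash
ls; mkdir -p pics; cat > h.py <<'E'
import numpy as np, cv2
from station import env
def cam(n):
    c=env.camera(n); R=cv2.Rodrigues(np.array(c["rvec"],float))[0]
    return c["image"],np.array(c["K"],float),R,np.array(c["tvec"],float).ravel()
def ray(c,u,v):
    _,K,R,t=c
    d=R.T@np.linalg.solve(K,np.array([u,v,1.])); return -R.T@t,d
def onz(c,u,v,z):
    o,d=ray(c,u,v); return o+d*(z-o[2])/d[2]
def proj(c,p):
    _,K,R,t=c; q=K@(R@np.array(p,float)+t); return q[:2]/q[2]
def save(im,name): cv2.imwrite("pics/"+name,cv2.cvtColor(im,cv2.COLOR_RGB2BGR))
E
python3 - <<'E'
from h import *
for n in ("top","scene"):
    c=cam(n); save(c[0],n+"0.png"); print(n,-c[2].T@c[3],c[1][0,0]); np.save
    print(c[2][2])
o=env.get_obs(); print(o["position"],o["orientation"],o["opening"],o["time_s"])
E
```

```text
pics
top [0.43256723 0.04672068 0.97340027] 383.3356537728644
[ 0.1320025  -0.01411716 -0.99114885]
scene [-0.07807373  0.57405371  0.49798618] 413.52641616789396
[ 0.66738822 -0.57532342 -0.47285932]
[ 0.16805047 -0.62741626  0.22159168] [-1.79904807e+02  6.10812075e-03  1.50007062e+01] 0.08685123003729768 0.1
```

View pics/top0.png

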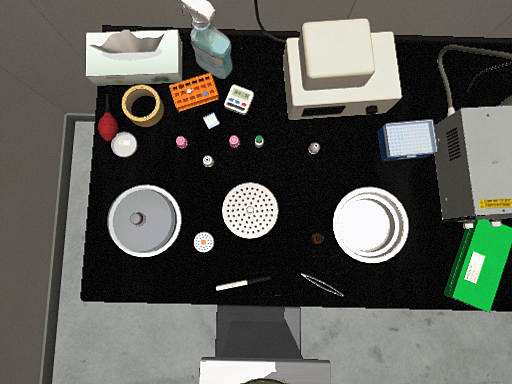

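View pics/scene0.png

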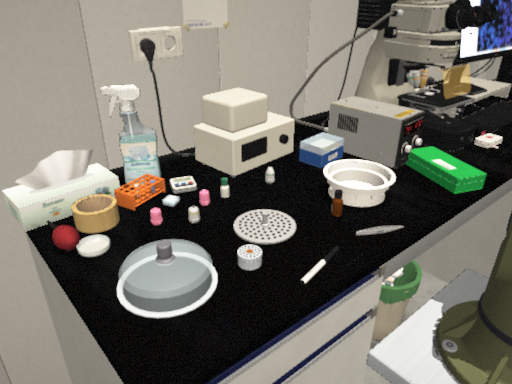

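Top view: the lid is at (144,220), tin (204,242), plate (250,210), desiccator (370,225), oil bottle (318,238) and mountant (259,141). Objective candidates are white (208,160), grey-white (314,148) and pink (181,142) and (234,141). The pink ones are decoys. The white tub at (124,144) could be mistaken for the tin, but the tin's vent holes and amber window identify it at (204,242). I'll check these in a close crop.

```bash
python3 - <<'E'
from h import *
t=cam("top")[0]; s=cam("scene")[0]
a=cv2.resize(t[120:260,165:345],None,fx=4,fy=4,interpolation=cv2.INTER_CUBIC)[:560]
b=cv2.resize(s[160:280,140:300],None,fx=5,fy=5,interpolation=cv2.INTER_CUBIC)
save(a,"ct.png"); save(b,"cs.png")
E
```

```text
(no output)
```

View pics/ct.png

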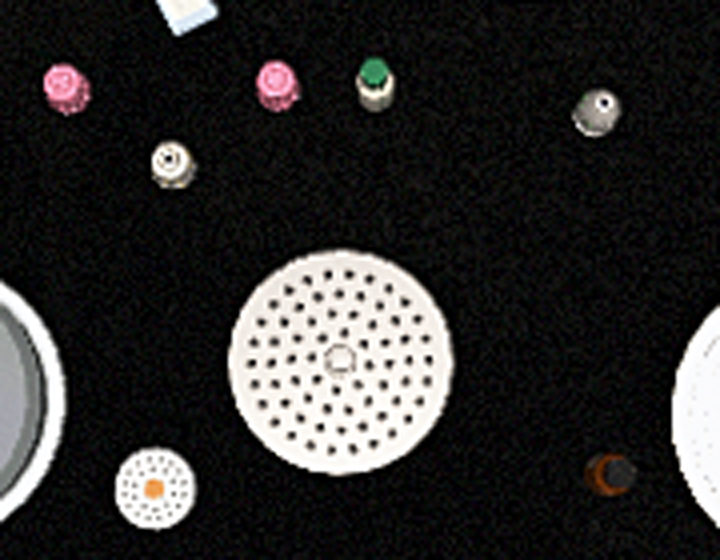

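View pics/cs.png

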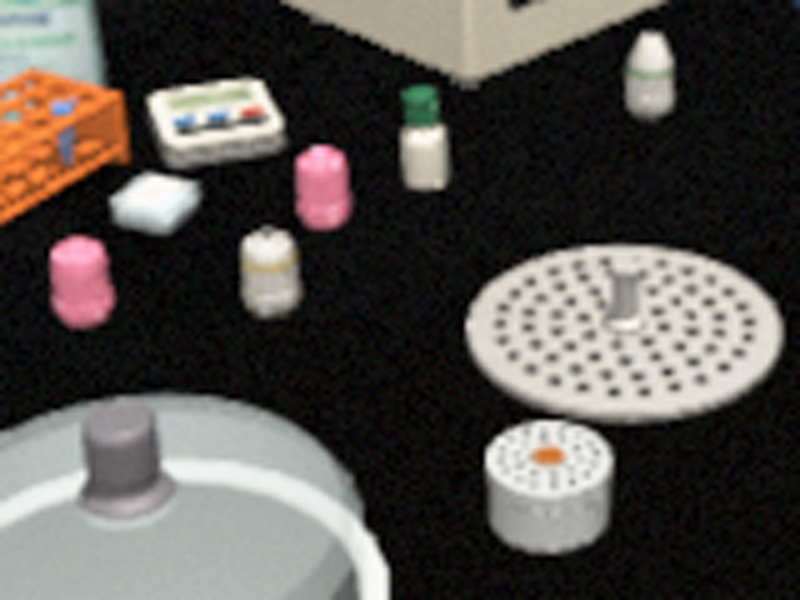

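10x is the white one at top (208,160) and 20x the tapering one at (314,148). Both pinks are decoys. Now measuring.

```bash
cat > meas.py <<'E'
from h import *
T=cam("top"); S=cam("scene")
im=T[0].astype(int); g=im.mean(2)
def blob(c,u,v,mask,box):
    m=np.zeros(mask.shape,np.uint8); m[v-box:v+box,u-box:u+box]=mask[v-box:v+box,u-box:u+box]
    n,l,st,ce=cv2.connectedComponentsWithStats(m); k=1+np.argmax(st[1:,4]); 
    cn=max(cv2.findContours((l==k).astype(np.uint8),cv2.RETR_EXTERNAL,cv2.CHAIN_APPROX_NONE)[0],key=len)
    return cn[:,0,:].astype(float),ce[k]
def circ(c,cn,z):
    P=np.array([onz(c,u,v,z)[:2] for u,v in cn]); A=np.c_[2*P,np.ones(len(P))]
    s=np.linalg.lstsq(A,(P**2).sum(1),rcond=None)[0]; return s[:2],2*np.sqrt(s[2]+s[0]**2+s[1]**2)
w=(g>110).astype(np.uint8)
for nm,u,v,z,b in (("desic",370,225,.06,45),("plate",250,210,.005,32),("tin",204,242,.028,14),("lidrim",144,220,.003,42)):
    cn,ce=blob(T,u,v,w,b); print(nm,*circ(T,cn,z))
# objects: full silhouette; convert extents: centroid at mid height
for nm,u,v,h in (("10x",208,160,.038),("20x",314,148,.046),("mount",259,141,.05),("oil",318,238,.062),("pinkA",181,142,.038),("pinkB",234,141,.038)):
    cn,ce=blob(T,u,v,(im.max(2)>(60 if nm!="oil" else 32)).astype(np.uint8),12); print(nm,ce,onz(T,*ce,h/2)[:2],len(cn), np.ptp(cn,axis=0))
s=S[0].astype(int)
for nm,u,v,h in (("10x",194,213,.038),("20x",270,175,.046),("mount",225,188,.05)):
    cn,ce=blob(S,u,v,(s.max(2)>70).astype(np.uint8),14); bot=cn[cn[:,1].argmax()]; print("scene",nm,ce,onz(S,*ce,h/2)[:2],np.ptp(cn,axis=0))
print("knob top", onz(T,137,218,.084), "post", onz(T,250,210,.037),"scene knob",onz(S,164,244,.084),"post",onz(S,265,214,.037))
E
python3 meas.py
```

```text
desic [ 0.4853009  -0.24238103] 0.18011289325372157
plate [0.51630589 0.04684846] 0.13989504497194774
tin [0.43334172 0.15785924] 0.04759917101499906
lidrim [0.48335925 0.31125731] 0.18042854366606942
10x [207.64761905 160.88571429] [0.63651286 0.15681533] 33 [10. 11.]
20x [313.77884615 147.86538462] [ 0.67748042 -0.1119014 ] 31 [11. 11.]
mount [258.72413793 141.10344828] [0.69031726 0.02880687] 29 [ 8. 12.]
oil [316.86538462 238.22115385] [ 0.44893029 -0.11947717] 32 [12. 10.]
pinkA [181.33050847 141.77966102] [0.68412662 0.22579567] 33 [11. 12.]
pinkB [233.91964286 141.17857143] [0.68980581 0.09204421] 31 [10. 12.]
scene 10x [193.42931937 213.93193717] [0.63185192 0.16059024] [11. 18.]
scene 20x [269.57615894 174.80794702] [ 0.67192813 -0.1061282 ] [ 9. 17.]
scene mount [224.36686391 188.07100592] [0.68225899 0.0369122 ] [ 9. 20.]
knob top [0.48348165 0.30624096 0.084     ] post [0.51317774 0.04609087 0.037     ] scene knob [0.48058625 0.311597   0.084     ] post [0.50542398 0.05576203 0.037     ]
```

>>> arm_command --pt "1 1 1 0 0 0 -0.5" --pt "1 1 1 0 0 0 -0.5" --pt "1 1 1 0 0 0 -0.5" --pt "1 1 1 0 0 0 -0.5" --pt "1 1 1 0 0 0 -0.5" --pt "1 1 1 0 0 0 0" --pt "1 1 1 0 0 0 0" --pt "1 1 1 0 0 0 0" --grip_force 25

```text
time_s: 1.1
position: [0.4092, -0.3865, 0.2228]
orientation: [180.0, -0.0, -0.0]
contact_force: [0.3, -1.1, 1.0]
opening: 0.0871
finger_force: 0.0
```

>>> arm_command --pt "1 1 1 0 0 0 0" --pt "1 0 1 0 0 0 0" --pt "1 0 1 0 0 0 0" --pt "1 0 1 0 0 0 0" --pt "1 0 1 0 0 0 0" --pt "1 0 1 0 0 0 0" --pt "1 0 1 0 0 0 0" --pt "1 0 1 0 0 0 0"

```text
time_s: 1.9
position: [0.4381, -0.1466, 0.2227]
orientation: [180.0, -0.0, -0.0]
contact_force: [0.8, -0.3, 0.6]
opening: 0.0873
finger_force: 0.0
```

>>> arm_command --pt "1 0 1 0 0 0 0" --pt "1 0 1 0 0 0 0" --pt "1 0 1 0 0 0 0" --pt "1 0 1 0 0 0 0" --pt "1 0 1 0 0 0 0" --pt "1 0 1 0 0 0 0" --pt "1 0 1 0 0 0 0" --pt "1 0 1 0 0 0 0"

```text
time_s: 2.7
position: [0.438, 0.0933, 0.2228]
orientation: [180.0, -0.0, 0.0]
contact_force: [-0.4, 0.2, -0.2]
opening: 0.0869
finger_force: 0.0
```

>>> arm_command --pt "1 -0.16 0.75 -1 0 0 0" --pt "1 0 0.7 -1 0 0 0" --pt "1 0 0.7 -1 0 0 0" --pt "1 0 0 -1 0 0 0" --pt "1 0 0 -1 0 0 0" --pt "1 0 0 0 0 0 0"

```text
time_s: 3.3
position: [0.4301, 0.1559, 0.0694]
orientation: [180.0, 0.4, 0.1]
contact_force: [-1.6, -0.3, 0.6]
opening: 0.0866
finger_force: 0.0
```

```bash
python3 - <<'E'
from h import *
c=cam("wrist"); save(c[0],"w1.png"); print(proj(c,[.4333,.1579,.028]))
E
```

```text
[253.74999366 206.73661462]
```

View pics/w1.png

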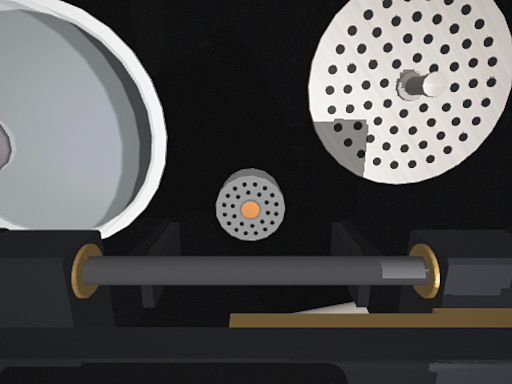

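The tin is at pixel (250,209), where I predicted (254,207), so the wrist view agrees. Descending.

>>> arm_command --pt "1 0.07 0.1 -1 0 0 0" --pt "1 0 0 -0.7 0 0 0" --pt "1 0 0 -0.4 0 0 0" --pt "0 0 0 0 0 0 0" --pt "0 0 0 0 0 0 0" --pt "0 0 0 0 0 0 0" --pt "0 0 0 0 0 0 0" --pt "0 0 0 0 0 0 0"

```text
time_s: 4.15
position: [0.4361, 0.1596, 0.0102]
orientation: [180.0, -0.1, -0.0]
contact_force: [-1.2, -0.0, -0.3]
opening: 0.055
finger_force: 0.0
```

>>> arm_command --pt "0.63 0 0 -0.2 0 0 0" --pt "0 0 0 0 0 0 0" --pt "0 0 0 0 0 0 0" --pt "0 0 0 0 0 0 0" --pt "0 0 0 0 0 0 0" --pt "0 0 0 0 0 0 0"

```text
time_s: 4.75
position: [0.4355, 0.1596, 0.0036]
orientation: [180.0, 0.0, 0.0]
contact_force: [-0.1, 0.6, -0.7]
opening: 0.0474
finger_force: 25.0
```

>>> arm_command --pt "0 0 0 1 0 0 0" --pt "0 0 0 1 0 0 0" --pt "0 0 0 1 0 0 0" --pt "0 0 -0.4 1 0 0 0" --pt "0 0.2 -1 0 0 0 0" --pt "0 0.2 -1 0 0 0 0" --pt "0 0.2 -1 0 0 0 0" --pt "0 0.2 -1 0 0 0 0"

```text
time_s: 5.55
position: [0.4596, 0.0264, 0.1238]
orientation: [180.0, -0.0, 0.0]
contact_force: [-0.0, 0.2, 0.2]
opening: 0.0474
finger_force: 25.0
```

>>> arm_command --pt "0 0.2 -1 0 0 0 0" --pt "0 0.2 -1 0 0 0 0" --pt "0 0.2 -1 0 0 0 0" --pt "0 0.2 -1 0 0 0 0" --pt "0 0.07 -1 0 0 0 0" --pt "0 0 -1 0 0 0 0" --pt "0 0 -1 0 0 0 0" --pt "0 0 -1 0 0 0 0"

```text
time_s: 6.35
position: [0.4854, -0.2135, 0.1235]
orientation: [180.0, 0.0, 0.0]
contact_force: [0.0, 0.5, -0.6]
opening: 0.0474
finger_force: 25.0
```

>>> arm_command --pt "0 0 -1 0 0 0 0" --pt "0 0 0 0 0 0 0" --pt "0 0 0 -1 0 0 0" --pt "0 0 0 -1 0 0 0" --pt "0 0 0 -0.7 0 0 0" --pt "0 0 0 -0.5 0 0 0" --pt "0 0 0 -0.4 0 0 0" --pt "0 0 0 0 0 0 0"

```text
time_s: 7.15
position: [0.4848, -0.2417, 0.0143]
orientation: [-179.9, 0.1, 0.0]
contact_force: [-1.1, 0.1, -0.6]
opening: 0.0474
finger_force: 25.0
```

>>> arm_command --pt "0 0 0 -0.1 0 0 0" --pt "0 0 0 -0.07 0 0 0" --pt "0 0 0 0 0 0 0" --pt "0 0 0 0 0 0 0"

```text
time_s: 7.55
position: [0.486, -0.2426, 0.011]
orientation: [180.0, -0.0, -0.0]
contact_force: [0.3, 0.4, -0.7]
opening: 0.0473
finger_force: 25.0
```

>>> arm_command --pt "0 0 0 -0.03 0 0 0" --pt "0.75 0 0 0 0 0 0" --pt "0.75 0 0 0 0 0 0" --pt "0.75 0 0 0 0 0 0" --pt "0.75 0 0 0 0 0 0" --pt "0.75 0 0 0.5 0 0 0" --pt "0.75 0 0 1 0 0 0" --pt "0.75 0 0 1 0 0 0"

```text
time_s: 8.35
position: [0.4855, -0.2421, 0.0861]
orientation: [-180.0, 0.0, 0.0]
contact_force: [-0.5, -1.2, 0.2]
opening: 0.0653
finger_force: 0.0
```

>>> arm_command --pt "0.5 0 0 1 0 0 0" --pt "0.5 0 0 1 0 0 0" --pt "0.5 0 0 1 0 0 0" --pt "0.5 0 1 0 0 0 0" --pt "0.5 0 1 0 0 0 0" --pt "0.5 0 1 0 0 0 0" --pt "0.5 0 1 0 0 0 0" --pt "0.5 0 1 0 0 0 0"

```text
time_s: 9.15
position: [0.4857, -0.091, 0.1758]
orientation: [179.9, -0.1, 0.0]
contact_force: [0.6, 0.9, -0.2]
opening: 0.0435
finger_force: 0.0
```

```bash
python3 meas.py 2>&1 | grep -E "desic|plate|lid"; python3 - <<'E'
from h import *
c=cam("top"); a=c[0][180:270,325:415]; save(cv2.resize(a,None,fx=4,fy=4,interpolation=cv2.INTER_CUBIC),"tin.png")
hsv=cv2.cvtColor(c[0],cv2.COLOR_RGB2HSV)
m=cv2.inRange(hsv,(5,110,120),(25,255,255)); m[:,:330]=0; m[:180]=0;m[270:]=0;m[:,412:]=0
v,u=np.nonzero(m); print(len(u)); 
if len(u): print(onz(c,u.mean(),v.mean(),.034))
print(env.get_obs()["position"])
E
```

```text
desic [ 0.49566025 -0.26180807] 0.16410937055914265
plate [0.51647741 0.05011268] 0.13636950062524958
0
[ 0.48598882 -0.09000118  0.17587285]
```

View pics/tin.png

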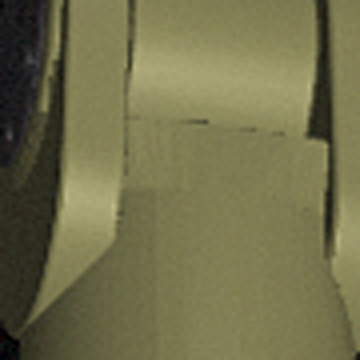

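The arm blocks the view here. I'll move over the plate and check both.

>>> arm_command --pt "0.5 0.3 1 0 0 0 0" --pt "0.5 0.3 1 0 0 0 0" --pt "0.5 0.3 1 0 0 0 0" --pt "0.5 0.07 1 -0.5 0 0 0" --pt "0.5 0 0.57 -1 0 0 0" --pt "0.5 0 0 -1 0 0 0" --pt "0.5 0 0 0 0 0 0" --pt "0.5 0 0 0 0 0 0"

```text
time_s: 10.1
position: [0.515, 0.0436, 0.1001]
orientation: [180.0, 0.0, -0.1]
contact_force: [0.6, 1.2, -0.9]
opening: 0.0434
finger_force: 0.0
```

```bash
python3 - <<'E'
from h import *
c=cam("wrist"); t=cam("top"); 
a=cv2.resize(t[0][180:270,325:415],(384,384),interpolation=cv2.INTER_CUBIC)
save(cv2.resize(np.hstack([c[0],a]),None,fx=.88,fy=.88),"w2.png"); print(proj(c,[.5155,.047,.037])*.88,env.get_obs()["position"])
hsv=cv2.cvtColor(t[0],cv2.COLOR_RGB2HSV)
m=cv2.inRange(hsv,(5,90,120),(25,255,255)); m[:,:345]=0; m[:190]=0;m[262:]=0;m[:,405:]=0
v,u=np.nonzero(m); print(len(u)); 
if len(u): print(onz(t,u.mean(),v.mean(),.034))
E
```

```text
[221.79153946 176.87954596] [0.51621391 0.0437209  0.10139723]
17
[ 0.48441682 -0.24391429  0.034     ]
```

View pics/w2.png

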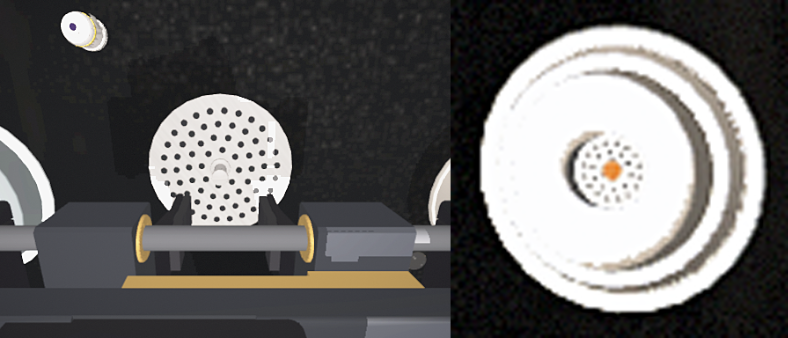

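Wrist view: the plate is centred near (220,165) with the post visible. Top view: the tin sits centred and upright on the floor, with its amber window at (612,170). Next I'll fit the plate rim in the wrist view.

```bash
python3 - <<'E'
from h import *
from meas import circ
import cv2
c=cam("wrist"); g=c[0].mean(2); 
pts=[]
for a in np.radians(np.arange(190,350,4)):
    u0,v0=250,187
    for r in range(110,55,-1):
        u,v=u0+r*np.cos(a),v0+r*np.sin(a)
        if 0<=u<512 and v>=0 and g[int(round(v)),int(round(u))]>150: pts.append((u,v)); break
P=np.array(pts); print(len(P),circ(c,P,.005)); ce,d=circ(c,P,.005)
for p in ([.5155,.047,.005],[.5155,.047,.037]): print(proj(c,p))
E
```

```text
desic [ 0.48536578 -0.24237351] 0.18023715774723242
plate [0.51084988 0.09595746] 0.06457599887963127Traceback (most recent call last):
  File "<stdin>", line 2, in <module>
  File "meas.py", line 14, in <module>
    cn,ce=blob(T,u,v,w,b); print(nm,*circ(T,cn,z))
          ~~~~^^^^^^^^^^^
  File "meas.py", line 6, in blob
    n,l,st,ce=cv2.connectedComponentsWithStats(m); k=1+np.argmax(st[1:,4]);
                                                       ~~~~~~~~~^^^^^^^^^^
    return _wrapfunc(a, 'argmax', axis=axis, out=out, **kwds)
    return bound(*args, **kwds)
ValueError: attempt to get argmax of an empty sequence
```

```bash
sed -n '/^def circ/,/return/p' meas.py >> h.py; cat > wr.py <<'E'
from h import *
def wfit(u0,v0,rmax,rmin,z,a0=190,a1=350,th=150):
    c=cam("wrist"); g=c[0].mean(2); pts=[]
    for a in np.radians(np.arange(a0,a1,4)):
        for r in range(rmax,rmin,-1):
            u,v=u0+r*np.cos(a),v0+r*np.sin(a)
            if 0<=u<511 and 0<=v<383 and g[int(round(v)),int(round(u))]>th: pts.append((u,v)); break
    P=np.array(pts); return c,len(P),circ(c,P,z)
E
python3 - <<'E'
from wr import *
c,n,r=wfit(250,187,110,55,.005); print(n,r,env.get_obs()["position"])
E
```

```text
40 (array([0.5150039 , 0.04919713]), np.float64(0.1402337426720999)) [0.51584512 0.0441039  0.10108978]
```

>>> arm_command --pt "0.5 0 0.13 -1 0 0 0" --pt "0.5 0 0 -1 0 0 0" --pt "0.5 0 0 -0.6 0 0 0" --pt "0.5 0 0 -0.35 0 0 0" --pt "0 0 0 0 0 0 0" --pt "0 0 0 0 0 0 0" --pt "0 0 0 0 0 0 0" --pt "0 0 0 0 0 0 0" --grip_force 45

```text
time_s: 11.15
position: [0.5156, 0.0486, 0.0122]
orientation: [180.0, -0.1, -0.0]
contact_force: [-0.2, 0.9, 0.4]
opening: 0.0192
finger_force: 0.0
```

>>> arm_command --pt "0 0 0 0 0 0 0" --pt "0 0 0 0 0 0 0"

```text
time_s: 11.35
position: [0.5153, 0.0485, 0.0118]
orientation: [180.0, -0.1, -0.0]
contact_force: [-1.1, 0.6, 3.8]
opening: 0.0112
finger_force: 45.0
```

>>> arm_command --pt "0 0 0 0.4 0 0 0" --pt "0 0 0 0.8 0 0 0" --pt "0 0 0 1 0 0 0" --pt "0 0 0 1 0 0 0" --pt "0 0 -0.4 0.8 0 0 0" --pt "0 -0.2 -0.8 0 0 0 0" --pt "0 -0.2 -1 0 0 0 0" --pt "0 -0.2 -1 0 0 0 0"

```text
time_s: 12.15
position: [0.4963, -0.0479, 0.1318]
orientation: [180.0, -0.0, 0.1]
contact_force: [0.4, -0.4, -0.9]
opening: 0.0105
finger_force: 45.0
```

>>> arm_command --pt "0 -0.2 -1 0 0 0 0" --pt "0 -0.23 -1 0 0 0 0" --pt "0 0 -1 0 0 0 0" --pt "0 0 -1 0 0 0 0" --pt "0 0 -1 0 0 0 0" --pt "0 0 -0.9 0 0 0 0" --pt "0 0 -0.54 0 0 0 0" --pt "0 0 0 0 0 0 0"

```text
time_s: 12.95
position: [0.4831, -0.2429, 0.1311]
orientation: [180.0, 0.0, -0.2]
contact_force: [0.2, -0.1, -2.3]
opening: 0.0104
finger_force: 45.0
```

>>> arm_command --pt "0 0 0 -0.6 0 0 0" --pt "0 0 0 -0.4 0 0 0" --pt "0 0 0 0 0 0 0" --pt "0 0 0 0 0 0 0"

```text
time_s: 13.35
position: [0.4838, -0.2394, 0.101]
orientation: [-180.0, 0.0, 0.1]
contact_force: [0.6, -0.9, -2.1]
opening: 0.0107
finger_force: 45.0
```

```bash
python3 - <<'E'
from h import *
c=cam("wrist"); o=env.get_obs(); print(o["position"],o["orientation"])
im=c[0].copy()
p=np.array(o["position"]); print(p)
a=np.radians(np.arange(0,360,5))
for cx,cy,z,R,col in ((p[0],p[1],p[2]-.012+.005,.071,(255,0,0)),(.4853,-.2424,.06,.091,(0,200,0)),(.4853,-.2424,.06,.079,(0,0,255))):
    for t in a:
        u=proj(c,[cx+R*np.cos(t),cy+R*np.sin(t),z]).astype(int)
        if (abs(u)<600).all(): cv2.circle(im,tuple(int(i) for i in u),1,col,-1)
save(im,"w3.png")
E
```

```text
[ 0.4842301  -0.23985891  0.10151648] [ 1.79997359e+02 -2.07741098e-02  6.69581950e-02]
[ 0.4842301  -0.23985891  0.10151648]
```

View pics/w3.png

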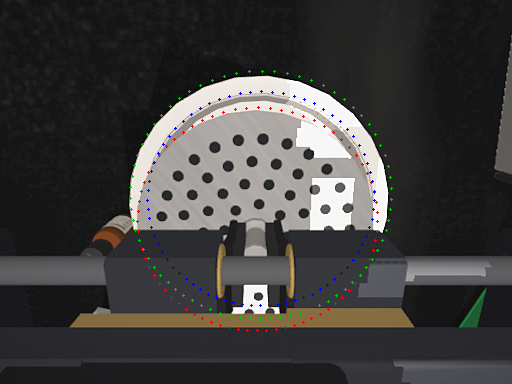

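Red is the predicted plate and green/blue the predicted flange. Both are off by the same ~5 px from the real edges (plate top at row 110, flange top at row 76), so the plate is concentric within about 1 mm. Lowering.

>>> arm_command --pt "0 0 -0.03 -0.4 0 0 0" --pt "0 0 0 -0.4 0 0 0" --pt "0 0 0 -0.3 0 0 0" --pt "0 0 0 -0.2 0 0 0" --pt "0 0 0 -0.15 0 0 0" --pt "0 0 0 -0.1 0 0 0" --pt "0 0 0 0 0 0 0" --pt "0 0 0 0 0 0 0"

```text
time_s: 14.2
position: [0.4841, -0.2416, 0.0548]
orientation: [180.0, -0.0, 0.0]
contact_force: [-0.7, -0.7, -1.5]
opening: 0.0106
finger_force: 45.0
```

>>> arm_command --pt "0 0 0 -0.06 0 0 0" --pt "0 0 0 -0.05 0 0 0" --pt "0 0 0 0 0 0 0" --pt "0 0 0 0 0 0 0"

```text
time_s: 14.6
position: [0.4841, -0.2416, 0.0518]
orientation: [180.0, -0.0, -0.0]
contact_force: [-0.6, 0.2, 2.8]
opening: 0.0107
finger_force: 45.0
```

The force changed sign, so the plate is resting on the ledge. Releasing.

>>> arm_command --pt "0.4 0 0 0 0 0 0" --pt "0.4 0 0 0 0 0 0" --pt "0.4 0 0 0 0 0 0" --pt "0.4 0 0 0 0 0 0" --pt "0.4 0 0 0.5 0 0 0" --pt "0.4 0 0 1 0 0 0" --pt "0.5 0 0 1 0 0 0" --pt "0.5 0 0 1 0 0 0"

```text
time_s: 15.4
position: [0.484, -0.2413, 0.1585]
orientation: [180.0, -0.0, 0.0]
contact_force: [1.1, -0.8, -0.4]
opening: 0.0415
finger_force: 0.0
```

>>> arm_command --pt "0.55 0.3 0.8 0 0 0 0" --pt "0.55 0.5 1 0 0 0 0" --pt "0.55 0.5 1 0 0 0 0" --pt "0.55 0.5 1 0 0 0 0" --pt "0.55 0.5 1 0 0 0 0" --pt "0.55 0.5 1 0 0 0 0" --pt "0.55 0.5 1 0 0 0 0" --pt "0.55 0.5 1 0 0 0 0"

```text
time_s: 16.2
position: [0.5986, -0.0063, 0.1576]
orientation: [180.0, -0.1, -0.0]
contact_force: [-0.3, -0.8, 0.2]
opening: 0.0478
finger_force: 0.0
```

>>> arm_command --pt "0.55 0.5 1 0 0 0 0" --pt "0.55 0.5 1 0 0 0 0" --pt "0.55 0.3 1 0 0 0 0" --pt "0.55 0.3 1 0 0 0 0" --pt "0.55 0 0.5 0 0 0 0" --pt "0.55 0 0.4 0 0 0 0" --pt "0.55 0 0 0 0 0 0" --pt "0.55 0 0 0 0 0 0"

```text
time_s: 17.0
position: [0.6458, 0.1379, 0.1565]
orientation: [179.9, -0.0, -0.1]
contact_force: [0.0, -1.0, -0.3]
opening: 0.0482
finger_force: 0.0
```

```bash
python3 - <<'E'
from h import *
c=cam("wrist"); t=cam("top"); print(env.get_obs()["position"])
a=cv2.resize(t[0][180:270,325:415],(384,384),interpolation=cv2.INTER_CUBIC)
save(cv2.resize(np.hstack([c[0],a]),None,fx=.88,fy=.88),"w4.png")
print(proj(c,[.6365,.1583,.038])*.88,proj(c,[.6365,.1583,.0])*.88)
E
```

```text
[0.64606431 0.13715425 0.1563207 ]
[206.46262916 169.46785688] [208.39322723 160.45865141]
```

View pics/w4.png

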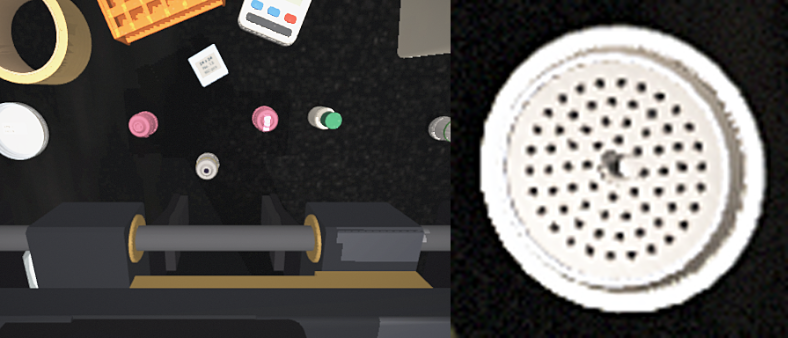

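Wrist view: 10x tip at (207,171), predicted (206,169). Top view: the plate is seated concentric. Descending on the 10x.

>>> arm_command --pt "0.55 -0.33 0.71 -0.5 0 0 0" --pt "0.55 0 0 -1 0 0 0" --pt "0.55 0 0 -1 0 0 0" --pt "0.55 0 0 -1 0 0 0" --pt "0.55 0 0 -0.7 0 0 0" --pt "0.55 0 0 -0.5 0 0 0" --pt "0.55 0 0 -0.3 0 0 0" --pt "0.55 0 0 0 0 0 0" --grip_force 20

```text
time_s: 17.9
position: [0.6355, 0.16, 0.0054]
orientation: [180.0, 0.1, -0.0]
contact_force: [-0.1, 0.8, -0.4]
opening: 0.0478
finger_force: 0.0
```

>>> arm_command --pt "0 0 0 0 0 0 0" --pt "0 0 0 0 0 0 0" --pt "0 0 0 0 0 0 0" --pt "0 0 0 0 0 0 0" --pt "0 0 0 0 0 0 0"

```text
time_s: 18.4
position: [0.6365, 0.1606, 0.0072]
orientation: [180.0, -0.1, -0.0]
contact_force: [-0.3, -1.6, 3.0]
opening: 0.0239
finger_force: 20.0
```

>>> arm_command --pt "0.45 0 0 0 0 0 0" --pt "0.45 0 0 0 0 0 0" --pt "0.45 0 0 -0.15 0 0 0" --pt "0 0 0 0 0 0 0" --pt "0 0 0 0 0 0 0" --pt "0 0 0 0 0 0 0" --pt "0 0 0 0 0 0 0" --pt "0 0 0 0 0 0 0"

```text
time_s: 19.2
position: [0.6358, 0.1608, 0.0016]
orientation: [180.0, 0.0, 0.0]
contact_force: [0.8, 0.3, -2.0]
opening: 0.024
finger_force: 20.0
```

>>> arm_command --pt "0 0 0 0.4 0 0 0" --pt "0 0 0 0.8 0 0 0" --pt "0 0 0 1 0 0 0" --pt "0 0 0 1 0 0 0" --pt "0 0 0 1 0 0 0" --pt "0 -0.2 -0.41 0.75 0 0 0" --pt "0 -0.5 -1 0 0 0 0" --pt "0 -0.5 -1 0 0 0 0"

```text
time_s: 20.0
position: [0.6001, 0.089, 0.1524]
orientation: [-180.0, -0.2, 0.1]
contact_force: [0.2, -0.4, -1.3]
opening: 0.0241
finger_force: 20.0
```

>>> arm_command --pt "0 -0.5 -1 0 0 0 0" --pt "0 -0.5 -1 0 0 0 0" --pt "0 -0.5 -1 0 0 0 0" --pt "0 -0.5 -1 0 0 0 0" --pt "0 -0.5 -1 0 0 0 0" --pt "0 -0.5 -1 0 0 0 0" --pt "0 -0.5 -1 0 0 0 0" --pt "0 -0.5 -1 0 0 0 0"

```text
time_s: 20.8
position: [0.4794, -0.1524, 0.1514]
orientation: [179.9, -0.1, 0.0]
contact_force: [1.0, 0.0, -1.3]
opening: 0.0242
finger_force: 20.0
```

>>> arm_command --pt "0 -0.5 -1 0 0 0 0" --pt "0 -0.46 -0.8 0 0 0 0" --pt "0 0 -0.7 0 0 0 0" --pt "0 0 -0.5 0 0 0 0" --pt "0 0 0 -0.5 0 0 0" --pt "0 0 0 -1 0 0 0" --pt "0 0 0 -0.8 0 0 0" --pt "0 0 0 0 0 0 0"

```text
time_s: 21.6
position: [0.449, -0.238, 0.0771]
orientation: [-179.7, 0.4, 0.2]
contact_force: [-1.0, -0.2, -1.4]
opening: 0.0243
finger_force: 20.0
```

>>> arm_command --pt "0 0 0 -0.3 0 0 0" --pt "0 0 0 -0.3 0 0 0" --pt "0 0 0 -0.2 0 0 0" --pt "0 0 0 -0.1 0 0 0" --pt "0 0 0 -0.1 0 0 0" --pt "0 0 0 0 0 0 0" --pt "0 0 0 0 0 0 0"

```text
time_s: 22.3
position: [0.4513, -0.2416, 0.0515]
orientation: [180.0, -0.0, -0.0]
contact_force: [-0.5, -0.3, -1.2]
opening: 0.0241
finger_force: 20.0
```

>>> arm_command --pt "0 0 0 -0.07 0 0 0" --pt "0 0 0 -0.06 0 0 0" --pt "0 0 0 0 0 0 0" --pt "0 0 0 0 0 0 0"

```text
time_s: 22.7
position: [0.4511, -0.2415, 0.0474]
orientation: [180.0, 0.0, 0.0]
contact_force: [0.8, 0.8, -1.3]
opening: 0.0242
finger_force: 20.0
```

>>> arm_command --pt "0 0 0 -0.02 0 0 0" --pt "0 0 0 0 0 0 0"

```text
time_s: 22.9
position: [0.4511, -0.2415, 0.0468]
orientation: [180.0, 0.0, 0.0]
contact_force: [-0.1, 0.0, -0.5]
opening: 0.0242
finger_force: 20.0
```

Now release it, lift, and move to the 20x at about (0.6775, -0.110).

>>> arm_command --pt "0.45 0 0 0 0 0 0" --pt "0.45 0 0 0 0 0 0" --pt "0.45 0 0 0 0 0 0" --pt "0.45 0 0 0 0 0 0" --pt "0.45 0 0 0.5 0 0 0" --pt "0.45 0 0 1 0 0 0" --pt "0.5 0 0 1 0 0 0" --pt "0.5 0 0 1 0 0 0"

```text
time_s: 23.7
position: [0.4513, -0.2413, 0.1541]
orientation: [180.0, -0.0, 0.0]
contact_force: [1.2, 0.1, 0.2]
opening: 0.0426
finger_force: 0.0
```

>>> arm_command --pt "0.55 1 0.5 0 0 0 0" --pt "0.55 1 0.5 0 0 0 0" --pt "0.55 1 0.5 0 0 0 0" --pt "0.55 1 0.5 0 0 0 0" --pt "0.55 1 0.5 0 0 0 0" --pt "0.55 1 0.5 0 0 0 0" --pt "0.55 1 0.5 0 0 0 0" --pt "0.55 0.5 0.5 0 0 0 0"

```text
time_s: 24.5
position: [0.6783, -0.1206, 0.1527]
orientation: [-180.0, -0.1, 0.0]
contact_force: [0.2, 0.4, -0.8]
opening: 0.0481
finger_force: 0.0
```

>>> arm_command --pt "0.55 0 0.4 0 0 0 0" --pt "0.55 0 0 0 0 0 0" --pt "0.55 0 0 0 0 0 0"

```text
time_s: 24.8
position: [0.6754, -0.1102, 0.1524]
orientation: [179.9, 0.0, -0.0]
contact_force: [0.2, 0.2, 0.3]
opening: 0.0474
finger_force: 0.0
```

```bash
python3 - <<'E'
from h import *
c=cam("wrist"); t=cam("top"); print(env.get_obs()["position"])
a=cv2.resize(t[0][180:270,325:415],(384,384),interpolation=cv2.INTER_CUBIC)
save(cv2.resize(np.hstack([c[0],a]),None,fx=.88,fy=.88),"w5.png")
print(proj(c,[.6775,-.1102,.046])*.88,proj(c,[.6775,-.1102,.0])*.88)
E
```

```text
[ 0.67533339 -0.1114372   0.15224744]
[225.39956999 162.12239616] [225.20245693 151.97138375]
```

View pics/w5.png

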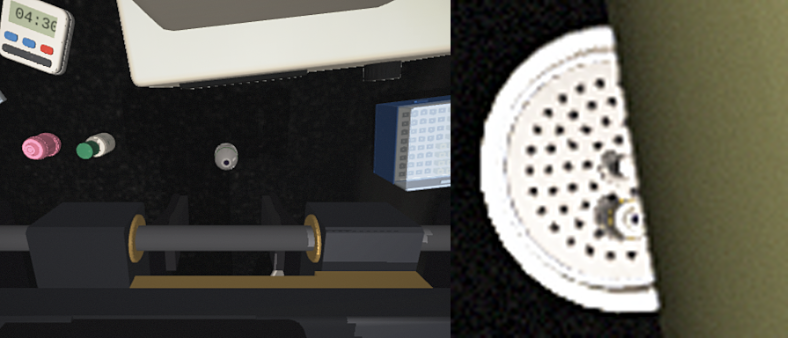

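The 20x tip is at (227,163), predicted (225,162). The 10x is upright on the plate at (630,217).

>>> arm_command --pt "0.55 0.06 0 -0.5 0 0 0" --pt "0.55 0 0 -1 0 0 0" --pt "0.55 0 0 -1 0 0 0" --pt "0.55 0 0 -1 0 0 0" --pt "0.55 0 0 -0.7 0 0 0" --pt "0.55 0 0 -0.5 0 0 0" --pt "0.55 0 0 -0.25 0 0 0" --pt "0.55 0 0 0 0 0 0"

```text
time_s: 25.7
position: [0.6776, -0.1098, 0.0026]
orientation: [-180.0, 0.1, -0.0]
contact_force: [-0.2, -0.1, 0.2]
opening: 0.0477
finger_force: 0.0
```

>>> arm_command --pt "0 0 0 0 0 0 0" --pt "0 0 0 0 0 0 0" --pt "0 0 0 0 0 0 0" --pt "0 0 0 0 0 0 0" --pt "0 0 0 0 0 0 0" --pt "0 0 0 0 0 0 0"

```text
time_s: 26.3
position: [0.6784, -0.1099, 0.0041]
orientation: [180.0, -0.1, -0.0]
contact_force: [-0.1, -0.9, 4.4]
opening: 0.0242
finger_force: 20.0
```

>>> arm_command --pt "0 0 0 0.4 0 0 0" --pt "0 0 0 0.8 0 0 0" --pt "0 0 0 1 0 0 0" --pt "0 0 0 1 0 0 0" --pt "0 0 0 1 0 0 0" --pt "0 -0.37 -0.3 0.7 0 0 0" --pt "0 -0.8 -0.6 0 0 0 0" --pt "0 -0.8 -0.6 0 0 0 0"

```text
time_s: 27.1
position: [0.6188, -0.1538, 0.1516]
orientation: [-180.0, -0.1, 0.1]
contact_force: [-0.5, -0.6, -0.8]
opening: 0.0243
finger_force: 20.0
```

>>> arm_command --pt "0 -0.8 -0.7 0 0 0 0" --pt "0 -0.8 -0.7 0 0 0 0" --pt "0 -0.8 -0.7 0 0 0 0" --pt "0 -0.6 -0.5 0 0 0 0" --pt "0 -0.4 -0.3 0 0 0 0" --pt "0 0 0 -0.5 0 0 0" --pt "0 0 0 -1 0 0 0" --pt "0 0 0 -0.8 0 0 0"

```text
time_s: 27.9
position: [0.5174, -0.2396, 0.0796]
orientation: [-179.9, -0.0, 0.1]
contact_force: [0.1, -0.2, -1.9]
opening: 0.0243
finger_force: 20.0
```

>>> arm_command --pt "0 0 0 -0.3 0 0 0" --pt "0 0 0 -0.3 0 0 0" --pt "0 0 0 -0.2 0 0 0" --pt "0 0 0 -0.1 0 0 0" --pt "0 0 0 -0.1 0 0 0" --pt "0 0 0 0 0 0 0" --pt "0 0 0 0 0 0 0"

```text
time_s: 28.6
position: [0.5171, -0.2417, 0.0518]
orientation: [180.0, -0.0, -0.0]
contact_force: [0.6, -0.6, -0.8]
opening: 0.0241
finger_force: 20.0
```

>>> arm_command --pt "0 0 0 -0.08 0 0 0" --pt "0 0 0 0 0 0 0" --pt "0 0 0 0 0 0 0"

```text
time_s: 28.9
position: [0.517, -0.2416, 0.0491]
orientation: [180.0, -0.0, -0.0]
contact_force: [0.8, -0.6, -1.1]
opening: 0.0242
finger_force: 20.0
```

>>> arm_command --pt "0 0 0 -0.03 0 0 0" --pt "0 0 0 0 0 0 0" --pt "0 0 0 0 0 0 0"

```text
time_s: 29.2
position: [0.517, -0.2417, 0.049]
orientation: [180.0, -0.0, -0.0]
contact_force: [-1.2, 0.9, 5.1]
opening: 0.0242
finger_force: 20.0
```

Touchdown. Releasing, then over to the lid.

>>> arm_command --pt "0.45 0 0 0 0 0 0" --pt "0.45 0 0 0 0 0 0" --pt "0.45 0 0 0 0 0 0" --pt "0.45 0 0 0 0 0 0" --pt "0.45 0 0 0.5 0 0 0" --pt "0.45 0 0 1 0 0 0" --pt "0.5 0 0 1 0 0 0" --pt "0.5 0 0 1 0 0 0"

```text
time_s: 30.0
position: [0.517, -0.2413, 0.1552]
orientation: [180.0, -0.0, 0.0]
contact_force: [0.1, 0.0, 0.5]
opening: 0.0426
finger_force: 0.0
```

>>> arm_command --pt "0.55 0 0.5 0.5 0 0 0" --pt "0.55 0 1 0 0 0 0" --pt "0.55 0 1 0 0 0 0" --pt "0.55 0 1 0 0 0 0" --pt "0.55 0 1 0 0 0 0" --pt "0.55 0 1 0 0 0 0" --pt "0.55 0 1 0 0 0 0" --pt "0.55 0 1 0 0 0 0"

```text
time_s: 30.8
position: [0.516, -0.0139, 0.168]
orientation: [180.0, 0.0, 0.1]
contact_force: [0.2, 1.3, -0.5]
opening: 0.0477
finger_force: 0.0
```

>>> arm_command --pt "0.55 0 1 0 0 0 0" --pt "0.55 0 1 0 0 0 0" --pt "0.55 0 1 0 0 0 0" --pt "0.55 -0.2 1 0 0 0 0" --pt "0.55 -0.2 1 0 0 0 0" --pt "0.55 -0.2 1 0 0 0 0" --pt "0.55 -0.2 1 0 0 0 0" --pt "0.55 -0.2 1 0 0 0 0"

```text
time_s: 31.6
position: [0.4852, 0.2255, 0.168]
orientation: [180.0, 0.0, 0.1]
contact_force: [1.0, 0.4, -0.3]
opening: 0.0477
finger_force: 0.0
```

>>> arm_command --pt "0.55 -0.12 1 0 0 0 0" --pt "0.55 0 1 0 0 0 0" --pt "0.55 0 0.9 0 0 0 0" --pt "0.55 0 0 0 0 0 0" --pt "0.55 0 0 0 0 0 0"

```text
time_s: 32.1
position: [0.4819, 0.3114, 0.1678]
orientation: [180.0, 0.1, 0.1]
contact_force: [-0.2, 1.1, -0.2]
opening: 0.0479
finger_force: 0.0
```

```bash
python3 - <<'E'
from h import *
c=cam("wrist"); t=cam("top"); print(env.get_obs()["position"])
a=cv2.resize(t[0][180:270,325:415],(384,384),interpolation=cv2.INTER_CUBIC)
save(cv2.resize(np.hstack([c[0],a]),None,fx=.88,fy=.88),"w6.png")
print(proj(c,[.4834,.3125,.084])*.88,proj(c,[.4834,.3125,.067])*.88)
E
```

```text
[0.48303405 0.3094795  0.16777998]
[224.44426077 168.91822582] [224.42938573 164.06975909]
```

View pics/w6.png

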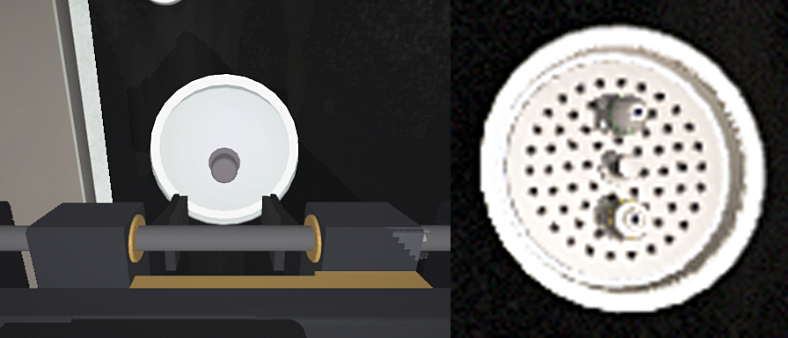

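Wrist view: knob at (224,168), matching the prediction. Top view: both objectives are upright on the plate. Descending on the knob.

>>> arm_command --pt "0.55 0 0.05 -0.8 0 0 0" --pt "0.55 0 0 -1 0 0 0" --pt "0.55 0 0 -0.8 0 0 0" --pt "0.55 0 0 -0.6 0 0 0" --pt "0.55 0 0 -0.3 0 0 0" --pt "0.55 0 0 0 0 0 0" --pt "0.55 0 0 0 0 0 0" --grip_force 45

```text
time_s: 32.9
position: [0.4839, 0.3118, 0.0638]
orientation: [-180.0, -0.1, -0.0]
contact_force: [0.3, -0.6, 1.5]
opening: 0.0477
finger_force: 0.0
```

>>> arm_command --pt "0 0 0 0 0 0 0" --pt "0 0 0 0 0 0 0" --pt "0 0 0 0 0 0 0" --pt "0 0 0 0 0 0 0" --pt "0 0 0 0 0 0 0" --pt "0 0 0 0 0 0 0"

```text
time_s: 33.5
position: [0.4834, 0.3121, 0.0634]
orientation: [180.0, -0.0, -0.0]
contact_force: [-0.1, -0.0, 3.8]
opening: 0.0246
finger_force: 45.0
```

>>> arm_command --pt "0 0 0 0.3 0 0 0" --pt "0 0 0 0.7 0 0 0" --pt "0 0 0 1 0 0 0" --pt "0 0 0 1 0 0 0" --pt "0 0 0 1 0 0 0" --pt "0 0 -0.3 0.5 0 0 0" --pt "0 0 -0.6 0 0 0 0" --pt "0 0 -0.8 0 0 0 0"

```text
time_s: 34.3
position: [0.4826, 0.2609, 0.198]
orientation: [-180.0, 0.0, 0.1]
contact_force: [0.3, -0.7, -2.4]
opening: 0.025
finger_force: 45.0
```

>>> arm_command --pt "0 0 -0.9 0 0 0 0" --pt "0 0 -0.9 0 0 0 0" --pt "0 0 -0.9 0 0 0 0" --pt "0 0 -0.9 0 0 0 0" --pt "0 0 -0.9 0 0 0 0" --pt "0 0 -0.9 0 0 0 0" --pt "0 0 -0.9 0 0 0 0" --pt "0 0 -0.9 0 0 0 0"

```text
time_s: 35.1
position: [0.4821, 0.0432, 0.1973]
orientation: [180.0, 0.1, -0.0]
contact_force: [0.2, -0.0, -2.3]
opening: 0.0241
finger_force: 45.0
```

>>> arm_command --pt "0 0.06 -0.9 0 0 0 0" --pt "0 0 -0.9 0 0 0 0" --pt "0 0 -0.9 0 0 0 0" --pt "0 0 -0.9 0 0 0 0" --pt "0 0 -0.9 0 0 0 0" --pt "0 0 -0.9 0 0 0 0" --pt "0 0 -0.9 0 0 0 0" --pt "0 0 -0.9 0 0 0 0"

```text
time_s: 35.9
position: [0.4838, -0.1723, 0.1971]
orientation: [-180.0, 0.1, -0.0]
contact_force: [0.8, -0.5, -2.5]
opening: 0.0248
finger_force: 45.0
```

>>> arm_command --pt "0 0 -0.9 0 0 0 0" --pt "0 0 -0.8 0 0 0 0" --pt "0 0 -0.6 0 0 0 0" --pt "0 0 0 0 0 0 0" --pt "0 0 0 0 0 0 0" --pt "0 0 0 0 0 0 0"

```text
time_s: 36.5
position: [0.4852, -0.2383, 0.1979]
orientation: [-179.9, 0.0, 0.1]
contact_force: [0.2, 1.0, -2.8]
opening: 0.0248
finger_force: 45.0
```

```bash
python3 - <<'E'
from h import *
c=cam("scene"); o=env.get_obs(); print(o["position"],o["opening"])
w=cam("wrist")
save(cv2.resize(np.hstack([w[0],c[0][100:292,200:456].repeat(2,0).repeat(2,1)]),None,fx=.78,fy=.78),"w7.png")
E
```

```text
[ 0.4852836  -0.23829138  0.19798015] 0.024501061789944385
```

View pics/w7.png

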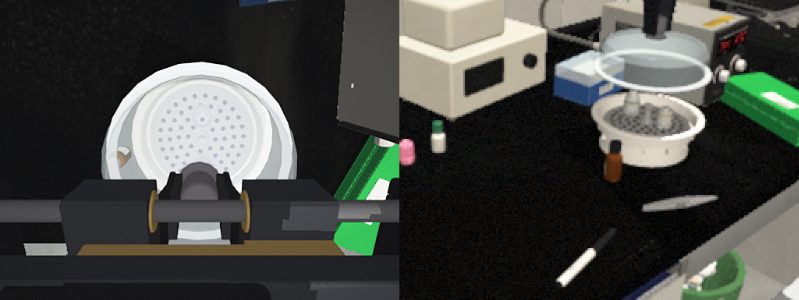

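The lid hangs level above the bowl, with both objectives upright below it. Trimming y and lowering.

>>> arm_command --pt "0 0 -0.07 0 0 0 0" --pt "0 0 0 -0.4 0 0 0" --pt "0 0 0 -0.6 0 0 0" --pt "0 0 0 -0.6 0 0 0" --pt "0 0 0 -0.4 0 0 0" --pt "0 0 0 -0.2 0 0 0" --pt "0 0 0 -0.1 0 0 0" --pt "0 0 0 0 0 0 0"

```text
time_s: 37.4
position: [0.4852, -0.2421, 0.129]
orientation: [180.0, -0.0, 0.0]
contact_force: [0.2, 0.4, -1.9]
opening: 0.0247
finger_force: 45.0
```

>>> arm_command --pt "0 0 0 -0.07 0 0 0" --pt "0 0 0 0 0 0 0" --pt "0 0 0 0 0 0 0"

```text
time_s: 37.7
position: [0.4852, -0.2422, 0.1273]
orientation: [180.0, -0.0, -0.0]
contact_force: [-0.8, -0.0, -2.5]
opening: 0.0246
finger_force: 45.0
```

>>> arm_command --pt "0 0 0.02 -0.08 0 0 0" --pt "0 0 0 -0.04 0 0 0" --pt "0 0 0 0 0 0 0" --pt "0 0 0 0 0 0 0"

```text
time_s: 38.1
position: [0.485, -0.2414, 0.1234]
orientation: [-180.0, 0.0, 0.0]
contact_force: [0.1, -0.4, -0.4]
opening: 0.0243
finger_force: 45.0
```

>>> arm_command --pt "0 0 0 -0.02 0 0 0" --pt "0 0 0 0 0 0 0" --pt "0.5 0 0 0 0 0 0" --pt "0.5 0 0 0 0 0 0" --pt "0.5 0 0 0 0 0 0" --pt "0.5 0 0 0 0 0 0" --pt "0.5 0 0 0.5 0 0 0" --pt "0.5 0 0 1 0 0 0"

```text
time_s: 38.9
position: [0.4835, -0.2408, 0.1667]
orientation: [-179.9, 0.2, 0.0]
contact_force: [1.1, -0.4, 0.3]
opening: 0.0431
finger_force: 0.0
```

>>> arm_command --pt "0.5 0 0 1 0 0 0" --pt "0.5 0 1 0 0 0 0" --pt "0.5 0 1 0 0 0 0" --pt "0.5 0 1 0 0 0 0" --pt "0.5 0 1 0 0 0 0" --pt "0.5 0 1 0 0 0 0" --pt "0.5 0 1 0 0 0 0" --pt "0.5 0 1 0 0 0 0"

```text
time_s: 39.7
position: [0.4853, -0.0302, 0.199]
orientation: [180.0, -0.1, 0.0]
contact_force: [0.2, -0.8, 0.3]
opening: 0.0431
finger_force: 0.0
```

>>> arm_command --pt "0.5 0 1 0 0 0 0" --pt "0.5 0 1 0 0 0 0" --pt "0.5 0 1 0 0 0 0" --pt "0.5 0 0 0 0 0 0" --pt "0.5 0 0 0 0 0 0"

```text
time_s: 40.2
position: [0.4853, 0.059, 0.1986]
orientation: [180.0, -0.1, 0.1]
contact_force: [0.0, -0.0, -0.7]
opening: 0.0436
finger_force: 0.0
```

```bash
python3 - <<'E'
from h import *
c=cam("scene"); t=cam("top"); print(env.get_obs()["position"])
a=cv2.resize(t[0][180:270,325:415],(384,384),interpolation=cv2.INTER_CUBIC)
b=cv2.resize(c[0][130:226,300:428],(512,384),interpolation=cv2.INTER_CUBIC)
save(cv2.resize(np.hstack([b,a]),None,fx=.88,fy=.88),"end.png")
g=t[0].mean(2); m=np.zeros(g.shape,np.uint8); m[175:275,320:420]=(g>110)[175:275,320:420]
cn=max(cv2.findContours(m,cv2.RETR_EXTERNAL,cv2.CHAIN_APPROX_NONE)[0],key=len)[:,0].astype(float)
print(circ(t,cn,.064)); 
E
```

```text
[0.48528982 0.05732576 0.19815229]
(array([ 0.48556629, -0.24372817]), np.float64(0.18204176582233178))
```

View pics/end.png

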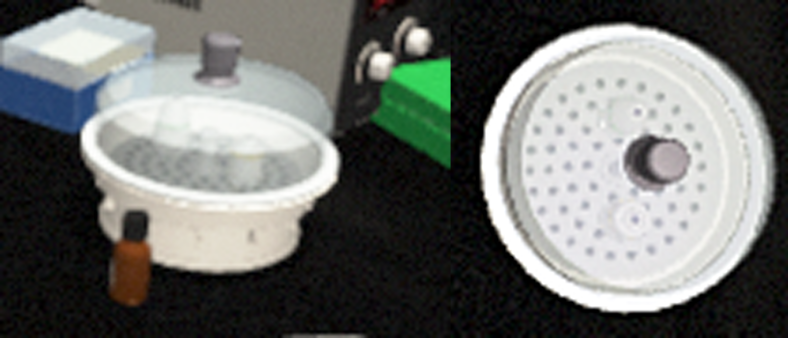

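The lid is flat on the flange, about 1–2 mm off centre. Both objectives stand inside and the oil bottle is upright. Handing in.

```bash
python3 -c "
from station import env
print(env.finish_job())"
```

```text
the job is handed in; nothing more can be done
None
```

The job is handed in at about 40 s of the 122 s allowed, with no verdict returned: the tin, the plate and both upright objectives are in the desiccator, the lid is flat and about 1–2 mm off centre, and I didn't touch either bottle.

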